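# Find the tumbler wheel's heavy side by feel and hold it at the bottom

## Robot

A 7-joint arm with a two-finger parallel gripper is mounted at the origin on a cart in front of the work surface, level with it; the furniture and walls round the work are solid. World frame = base frame: x ahead of the robot, y to its left, z up, the work surface at z = 0. Lengths are in m, angles in rad, forces in N, time in s.
With the tool pointing down it reaches from about 0.375 to 0.925 m from the base axis. Payload 3.1 kg.
Tool frame: the origin (TCP) lies on the centre line of the jaws, within the pads' length; the fingertips stand 8 mm ahead of it and the grasp point (between the pads) lies 11 mm behind it (r.tip_reach is the distance from the TCP to the fingertips, in m); z points along the fingers, x is the direction in which the jaws open and shut, and the axes are right-handed (so a half turn about z gives the same grasp; the last joint's range is limited). The gripper opens to 85 mm and grips with 20 to 120 N. Pads are 22 mm wide; open, the fingers measure 114 mm over their backs; the gripper's body (76 mm by 85 mm) begins 54 mm behind the grasp point. The pads swing forward as they close: fully open they stand 13 mm farther back than shut.
Start: joints at [-1.43, 0.383, 0.044, 1.598, -0.018, 1.161, -0.05], TCP at [0.154, 0.632, 0.211] pointing down, gripper open.
Joint ranges: [-2.61, 2.61], [-0.41, 2.15], [-1.48, 1.57], [0, 2.5], [-1.57, 4.71], [0.05, 1.97], [-2.85, 2.85]. Speed limits (rad/s): [2.79, 2.79, 3.14, 3.14, 3.14, 3.14, 3.14].

## Interface

Orientations are given as [roll, pitch, yaw] about the fixed x, y, z axes, in that order (R = Rz(yaw) Ry(pitch) Rx(roll)).
In Python, from plant import r, vision, workorder gives the robot as it stands. The module is installed in compiled form; this text tells all that it offers.
- The arm moves only by the tool send_rows, never from a script. Its argument "motion" is one flat list of numbers, 5 for each row, row after row: the shift along the tool's x, y, z in cm, then the turn about the tool's z in rad, then the closure, from -1 (fully open) to 1 (shut), so that 0 is half open. A call has 1 to 5 rows; each row is the pose to reach, as a shift and turn from the pose commanded when the call began, along the tool's axes at that moment; what a row does not reach only later rows make up. A row lasts 1/12 s, in which the tool goes at most 41.7 mm and 7.16 degrees, less where a joint would pass 70% of its speed; a pose out of reach is approached as far as the arm can. A call with a gripper value outside its range is refused whole. The fingers move at their own pace and stop on an object; "squeeze" is the grip in N (left out, the last holds). Time passes only in rows, so rows that repeat a pose let the fingers close. It gives the time, the measured TCP pose, the force and the opening at its end, in the units of the state.
- r.read_state(): the state, without advancing time (a new reading comes with each control period).
- vision.get_image(name): name is "scene" or "top"; returns the picture (480x640x3 uint8, blue, green, red); there is no depth.
- vision.calibration(name): a dict with "intrinsics" (3x3 intrinsics, pixels), "k1" (the pictures are not rectified: a ray, as slopes to the right and down, at radius r is drawn at 1 + k1 r^2 times it, then the intrinsics apply), "R" (3x3) and "t" (3): a world point X has camera coordinates R X + t. Camera axes: x right, y down, z forward; pixel columns grow to the right and rows downward; lengths in m; the calibration is good to about 2 mm. A picture is of the moment at which its call begins. calibration takes no time and is no camera call.
- workorder.hand_in(): hands the job in, once; it reports no verdict.
The state is a dict: "t": time; "joint_pos": joint angles; "qd": joint speeds; "joint_efforts": joint torques, N m; "tcp_pos": TCP position; "tool_rot": TCP orientation; "wrist_force": force on the tool from outside, world axes, zero at the start; "wrist_torque": the same for the moment, N m; "gripper_width": opening from 0.0 (shut) to 1.0 (fully open).
Only numpy, scipy, OpenCV 4.12 (cv2) and the standard library are available. Lean on these libraries where they do the work, as an engineer would, in place of code of your own. Each camera call takes 0.05 s, during which the arm holds its last target. There are 200 camera calls.

## Task

The six jars clamped on the jar tumbler's wheel are filled unevenly, so the wheel has a heavy side that cannot be seen, and the tumbler's gear cover stands open. Gently lower the hinged cover until it is fully shut, and only then take hold of the wheel and turn it by hand, feeling where the weight resists and where it helps, to find the heavy side. Bring the heavy side straight down below the hub and finish while still gripping the wheel there, without letting go, so that I can clip a counterweight opposite it; leave the other things on the bench where they are.

Things in the scene. Friction and masses are not known exactly. Their poses are not given: they have to be found in the camera images.
- tumbler: jar tumbler, fixed to the bench. Origin on the bench under the wheel's centre; x = the wheel's level axle, pointing from the wheel back to the cream drive case, y left, z up. Base plate within x -0.09..0.17, y -0.12..0.305, 14 mm high. Case x 0.045..0.16, y -0.055..0.297, top z 0.102; bearing pedestal x 0.048..0.108, y +-0.038, top z 0.173. The cover lies over the case's left part, y 0.11..0.297
- hub (a point): centre of the wheel, 135 mm above the bench. The wheel is an upright aluminium disc, radius 115 mm, 12 mm thick at the rim (hub plane +-6 mm along the axle); both faces are bare from radius 83 mm out to the rim
- wheel (a joint): angle of the wheel, rad; grows clockwise as the robot sees the wheel; turns without end; its zero, like the jars, tells nothing of the heavy side. The drive's drag (about 0.38 N m, equal both ways) keeps the wheel wherever it is left, so it never swings down by itself; the heavy side adds or takes away up to about 0.27 N m as the wheel turns (like 0.5 kg at 56 mm from the axle)
- low_point (a point): point in the wheel's plane, straight below the hub and 56 mm from it, where the heavy side shall be
- gear_cover (a joint): opening of the grey gear cover, rad: 0 shut flat on the case, 1.35 fully open (nearly upright). Its hinge is stiff: it stays where it is left and takes 1 to 4 N at the edge to move
- cover_edge (a point): middle of the cover's front edge, on its outer (top when shut) face. The cover is a steel plate 121 mm from hinge to edge, 192 mm wide along the hinge and 4 mm thick; a tab 60 mm wide and 19 mm long sticks out beyond the edge in the same plane
- cover_hinge (a point): middle of the cover's hinge line, which runs along the tumbler's y axis at the back of the case, 103 mm above the bench; the cover's outer face lies 5 mm off it
- spare_jar_1: loose spare jar like those on the wheel, standing on the bench to the left, 44 mm across, 70 mm high; origin under its foot
- spare_jar_2: second spare jar, alike
- tip_box_a: blue pipette tip box with clear lid, 84 x 122 x 68 mm, on the bench to the left; origin under its middle
- timer_b: blue bench timer, 62 x 62 x 18 mm, on the bench to the right; origin under its middle
- beaker_c: clear beaker, 63 mm across, 75 mm high, on the bench to the right; origin under its middle
- pot_salt: white pot with yellow cap, 52 mm across, 82 mm high, on the bench to the right; origin under its middle
- jar (a point): middle of one of the six jars on the wheel (they look alike; this one is not special). White jar, blue cap, 44 mm across, 70 mm long, clamped on the wheel's front face 60 degrees apart, pointing to the robot; jar middles 56 mm from the axle and 41 mm in front of the hub plane, outer edge at radius 80 mm

How it is judged:
By the outcome, as a careful person would: the job done as asked, in the order asked, and still so for the second after the job is handed in, while the arm keeps its last pose, push and grip.
It also fails if it takes over 72 s, if anything falls off the work surface, if the arm or the gripper's body presses on something with over 40 N, if the wrist force passes 120 N, or if a joint passes its speed limit or range.

## Working session

There is one attempt and no reset: what is moved stays moved. The work goes in short steps, Python scripts to look and compute and a tool call to move; the robot and the scene stay as the last step left them, time stands still between calls to the robot, and variables do not carry over. Pictures are saved under pics/ and viewed, about 8 in all and at most 12, crops included, and the job is handed in when it is done.

Besides the shell and the picture viewer there is one more tool, called as name(argument=value, ...) on one line, values as JSON. send_rows: Moves the arm, as the interface text tells. Its arguments: {"type":"object","properties":{"motion":{"type":"array"},"squeeze":{"type":"number"}},"required":["motion"]}

```bash
mkdir -p pics; ls
python3 - <<'E'
from plant import r, vision
import cv2
print(r.read_state(), r.tip_reach)
for n in("scene","top"):
    cv2.imwrite(f"pics/{n}0.png",vision.get_image(n)); print(n,vision.calibration(n))
E
```

```text
pics
{'t': 0.0, 'joint_pos': array([-1.42982089,  0.38386065,  0.04385717,  1.59958565, -0.0179236 ,
        1.16119727, -0.04990205]), 'qd': array([-0.00061405,  0.00049195,  0.00014385,  0.00071395, -0.00028382,
        0.00163835,  0.00107353]), 'joint_efforts': array([-8.31757848e-05, -4.33456278e+01,  1.02441184e+00, -2.49512959e+01,
        1.06426544e-02,  1.13547503e-02,  6.04865960e-06]), 'tcp_pos': array([0.15351264, 0.6305815 , 0.21006561]), 'tool_rot': array([3.14146175e+00, 2.65478122e-03, 1.33206727e+00]), 'wrist_force': array([-0.25738993, -0.58705692,  0.62465293]), 'wrist_torque': array([0.00044142, 0.0220453 , 0.01831571]), 'gripper_width': 0.9980938714235881} 0.008
scene {'intrinsics': array([[602.49245064,   0.        , 321.6605044 ],
       [  0.        , 602.49245064, 233.41247204],
       [  0.        ,   0.        ,   1.        ]]), 'k1': 0.046216426077970565, 'R': array([[ 0.70586071, -0.70813537,  0.01746297],
       [-0.42080688, -0.43903152, -0.7938343 ],
       [ 0.56980894,  0.5529879 , -0.60788334]]), 't': array([-0.34512413,  0.29224476,  1.38267948])}
top {'intrinsics': array([[455.53286551,   0.        , 317.47291792],
       [  0.        , 455.53286551, 245.37482121],
       [  0.        ,   0.        ,   1.        ]]), 'k1': 0.01617240955959012, 'R': array([[ 0.02934637, -0.99952532, -0.00937707],
       [-0.99768378, -0.02871378, -0.06166522],
       [ 0.0613667 ,  0.011165  , -0.99805284]]), 't': array([1.27147962e-03, 4.92147213e-01, 1.37368793e+00])}
```

View pics/scene0.png

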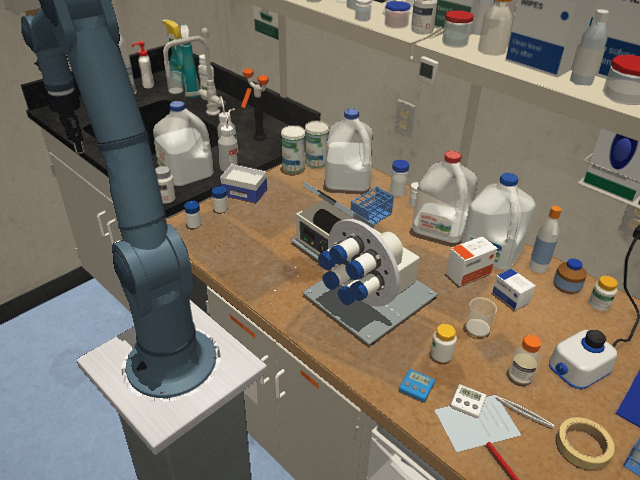

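View pics/top0.png

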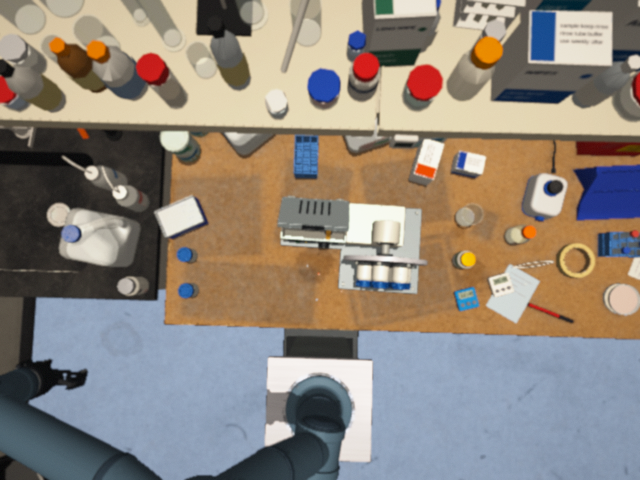

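Scene: the wheel hub is at about (372,262) with the open cover near (330,195). In the top view the wheel is edge-on at row ~261, x 340–427, with the cover over the case at (280–348, 198–245). I'll enlarge both for measurement.

Run:
```python
import cv2,numpy as np
a=cv2.imread("pics/scene0.png")[165:345,280:450]; b=cv2.imread("pics/top0.png")[180:300,265:435]
a=cv2.resize(a,None,fx=3.3,fy=3.3,interpolation=cv2.INTER_CUBIC); b=cv2.resize(b,None,fx=4.6,fy=4.6,interpolation=cv2.INTER_CUBIC)
cv2.imwrite("pics/a1.png",a);cv2.imwrite("pics/b1.png",b)
```

```text
(no output)
```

View pics/a1.png

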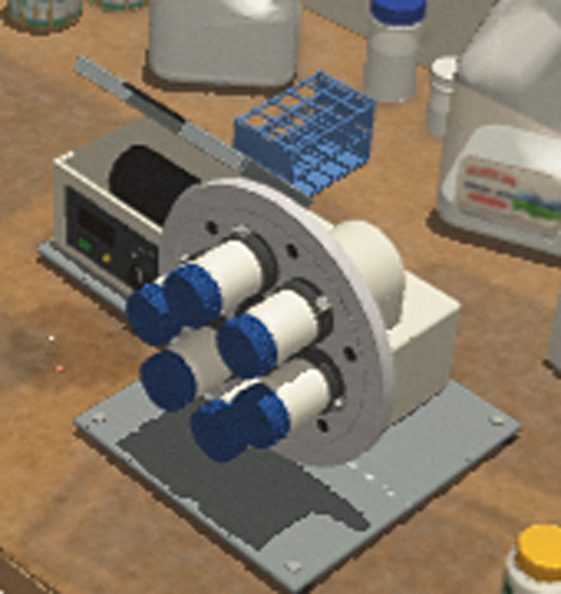

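View pics/b1.png

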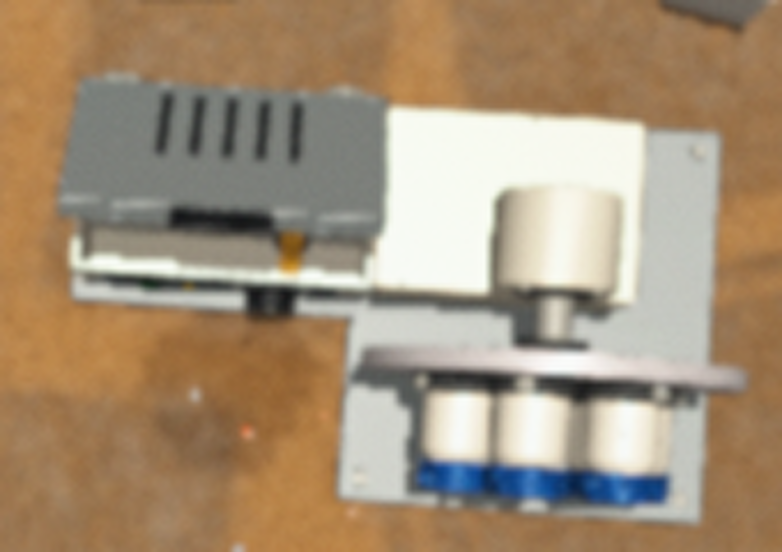

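The views show the plate, case and wheel corners clearly. The cover is about 1 rad open, with its front edge at crop (78,60)–(310,200) and the hinge edge behind it. Next I fit the tumbler pose and cover angle.

```bash
cat > h.py <<'E'
import numpy as np
from plant import vision
C={n:vision.calibration(n) for n in("scene","top")}
def proj(n,X):
    c=C[n];p=np.asarray(X)@c["R"].T+c["t"];s=p[...,:2]/p[...,2:]
    s=s*(1+c["k1"]*(s**2).sum(-1,keepdims=True));K=c["intrinsics"]
    return s*K[0,0]+K[:2,2]
def w(P,pose):
    x,y,a=pose;P=np.asarray(P,float);c,s=np.cos(a),np.sin(a)
    return np.stack([x+c*P[...,0]-s*P[...,1],y+s*P[...,0]+c*P[...,1],P[...,2]],-1)
def px(n,u):
    return np.array(u)/3.3+[280,165] if n=="scene" else np.array(u)/4.6+[265,180]
E
python3 - <<'E'
from h import *
from scipy.optimize import least_squares as ls
obs=[("scene",(-.09,-.12,.014),(293,588)),("top",(-.09,-.12,.014),(698,520)),("scene",(-.09,.12,.014),(77,423)),("top",(-.09,.12,.014),(340,497)),
("scene",(.17,-.12,.014),(519,425)),("top",(.17,-.12,.014),(719,131)),("top",(.045,-.055,.102),(634,303)),("top",(.16,-.055,.102),(644,122)),("scene",(.16,-.055,.102),(459,305))]
f=lambda p:np.concatenate([proj(n,w(P,p))-px(n,u) for n,P,u in obs])
s=ls(f,[.55,-.1,0],loss='soft_l1');print(s.x,f(s.x).reshape(-1,2).round(1).tolist())
pose=s.x
# cover: q, hinge x
def cov(q,xh,d,y,o=.005): return (xh-d*np.cos(q)+o*np.sin(q),y,.103+d*np.sin(q)+o*np.cos(q))
ym=.2035
ob2=[("scene",.121,ym+.096,(78,57)),("scene",.121,ym-.096,(310,198)),("top",.121,ym+.096,(60,200)),("top",.121,ym-.096,(383,218)),("top",0,ym+.096,(85,80)),("top",0,ym-.096,(385,98))]
g=lambda v:np.concatenate([proj(n,w(cov(v[0],v[1],d,y),pose))-px(n,u) for n,d,y,u in ob2])
t=ls(g,[1,.16],loss='soft_l1');print(t.x,g(t.x).reshape(-1,2).round(1).tolist())
q,xh=t.x
for d in(.121,.14,0):print(d,w(cov(q,xh,d,ym),pose))
print("hub",w((0,0,.135),pose))
E
```

```text
[ 0.44833843 -0.17316343 -0.03273928] [[0.1, 0.8], [0.5, 0.6], [-2.5, -1.3], [-1.0, 0.6], [0.7, -0.8], [0.1, -0.1], [0.3, 0.2], [0.2, -0.4], [0.7, -1.0]]
[0.77371779 0.16166613] [[-0.5, -0.1], [-20.4, -12.3], [-1.1, -0.1], [0.5, 0.4], [-1.6, -0.7], [0.0, -0.6]]
0.121 [0.53356425 0.02765445 0.19113132]
0.14 [0.5199805  0.02809933 0.20440851]
0 [0.6200713  0.02482126 0.10657659]
hub [ 0.44833843 -0.17316343  0.135     ]
```

send_rows(motion=[-2, 2, -5, 0, 1, -5, 5, -5, 0, 1, -7.5, 8, -5, 0, 1, -10, 10.7, -5, 0, 1, -12.4, 13.2, -5, 0, 1], squeeze=40)

```text
t: 0.52
tcp_pos: [0.2544, 0.4775, 0.2616]
tool_rot: [3.141, 0.0, 1.331]
wrist_force: [0.4, 0.3, -0.5]
gripper_width: 0.301
```

send_rows(motion=[-2.5, 2.6, 0, 0, 1, -5, 5.2, 0, 0, 1, -7.5, 8, 0, 0, 1, -10, 10.6, 0, 0, 1, -12.4, 13.2, 0, 0, 1])

```text
t: 0.93
tcp_pos: [0.352, 0.3259, 0.261]
tool_rot: [-3.141, 0.001, 1.332]
wrist_force: [0.5, 0.4, -0.3]
gripper_width: -0.002
```

send_rows(motion=[-2.5, 2.6, 0, 0, 1, -5, 5.2, 0, 0, 1, -7.5, 8, 0, 0, 1, -10, 10.6, 0, 0, 1, -12.4, 13.2, 0, 0, 1])

```text
t: 1.35
tcp_pos: [0.4508, 0.1743, 0.2611]
tool_rot: [-3.141, 0.0, 1.332]
wrist_force: [-0.2, -0.1, -0.7]
gripper_width: 0.003
```

send_rows(motion=[-2.4, 2.6, 0, -0.1, 1, -4.8, 5.2, 0, -0.2, 1, -7.2, 8, 0, -0.2, 1, -9.6, 10.5, 0, -0.2, 1, -12, 13.1, 0, -0.2, 1])

```text
t: 1.77
tcp_pos: [0.5496, 0.0274, 0.2611]
tool_rot: [-3.141, -0.0, 1.532]
wrist_force: [0.5, -0.8, -0.0]
gripper_width: -0.003
```

send_rows(motion=[0, 0, 1, 0, 1, 0, 0, 2, 0, 1, 0, 0, 3, 0, 1, 0, 0, 4, 0, 1])

```text
t: 2.1
tcp_pos: [0.5481, 0.0308, 0.2197]
tool_rot: [-3.139, -0.001, 1.535]
wrist_force: [-0.4, 0.2, 0.1]
gripper_width: 0.001
```

Run:
```python
from plant import r, vision
import cv2,numpy as np
print(r.read_state())
a=vision.get_image("scene")[125:325,260:460]; b=vision.get_image("top")[150:290,240:440]
a=cv2.resize(a,(400,400));b=cv2.resize(b,(400,280))
o=np.zeros((400,800,3),np.uint8);o[:,:400]=a;o[:280,400:]=b
cv2.imwrite("pics/c2.png",o)
```

```text
{'t': 2.1, 'joint_pos': array([-0.67076316,  0.20537821,  0.61307807,  1.85633971, -0.13159043,
        1.12210532,  1.52473943]), 'qd': array([ 0.02984367,  0.12903939, -0.0268506 ,  0.13553721, -0.08813263,
       -0.24044383,  0.07566841]), 'joint_efforts': array([  0.54333977, -29.34124947,   3.93850878, -24.72292364,
         0.1309753 ,   0.15717289,  -0.05498484]), 'tcp_pos': array([0.548149  , 0.03080584, 0.21969265]), 'tool_rot': array([-3.13932202e+00, -6.55069428e-04,  1.53477207e+00]), 'wrist_force': array([-0.42388536,  0.18631405,  0.12773552]), 'wrist_torque': array([0.0781014 , 0.00078545, 0.02221634]), 'gripper_width': 0.001320469744369928}
```

View pics/c2.png

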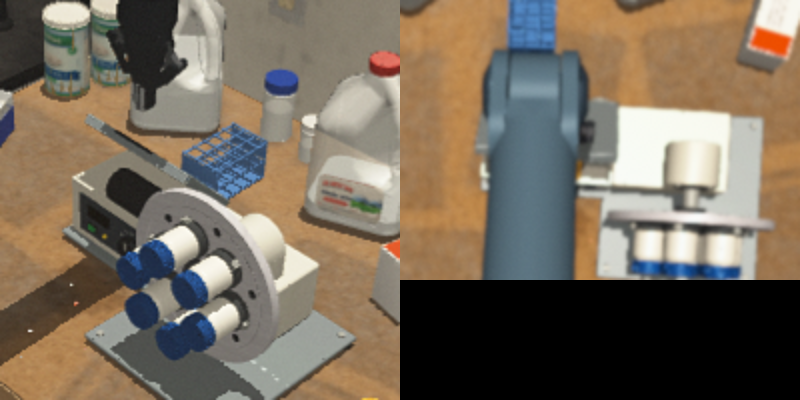

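The cover is still about half open, and the closed fingertips stand above and behind its edge at (145,100) in the crop. I'll lower along the edge's arc.

send_rows(motion=[0, 0, 0.6, 0, 1, 0, 0, 1.2, 0, 1, 0, 0, 1.8, 0, 1, 0, 0, 2.3, 0, 1, 0, 0, 2.7, 0, 1])

```text
t: 2.62
tcp_pos: [0.5492, 0.029, 0.1939]
tool_rot: [-3.141, 0.0, 1.532]
wrist_force: [0.6, -0.4, -0.4]
gripper_width: -0.001
```

send_rows(motion=[0, -0.3, 0.3, 0, 1, 0, -0.6, 0.6, 0, 1, 0, -0.8, 0.9, 0, 1, 0, -1.1, 1.2, 0, 1, 0, -1.3, 1.5, 0, 1])

```text
t: 3.03
tcp_pos: [0.5361, 0.0294, 0.1794]
tool_rot: [3.141, -0.0, 1.532]
wrist_force: [-0.4, 0.2, 1.7]
gripper_width: 0.006
```

send_rows(motion=[0, -0.3, 0.4, 0, 1, 0, -0.5, 0.8, 0, 1, 0, -0.7, 1.2, 0, 1, 0, -0.9, 1.6, 0, 1, 0, -1.1, 2, 0, 1])

```text
t: 3.45
tcp_pos: [0.5253, 0.0299, 0.1592]
tool_rot: [3.142, -0.0, 1.532]
wrist_force: [-1.1, -0.0, 1.5]
gripper_width: 0.002
```

send_rows(motion=[0, -0.2, 0.4, 0, 1, 0, -0.4, 0.8, 0, 1, 0, -0.5, 1.2, 0, 1, 0, -0.6, 1.6, 0, 1, 0, -0.7, 2, 0, 1])

```text
t: 3.87
tcp_pos: [0.5182, 0.0301, 0.139]
tool_rot: [-3.141, 0.0, 1.532]
wrist_force: [-0.2, 1.1, 2.1]
gripper_width: 0.001
```

send_rows(motion=[0, -0.1, 0.4, 0, 1, 0, -0.2, 0.8, 0, 1, 0, -0.2, 1.2, 0, 1, 0, -0.3, 1.5, 0, 1, 0, -0.3, 1.8, 0, 1])

```text
t: 4.28
tcp_pos: [0.5151, 0.0302, 0.121]
tool_rot: [-3.141, 0.0, 1.532]
wrist_force: [-1.1, 0.2, 1.1]
gripper_width: 0.001
```

Now the last few millimetres, pressing until the force rises.

send_rows(motion=[0, 0, 0.15, 0, 1, 0, 0, 0.3, 0, 1, 0, 0, 0.4, 0, 1, 0, 0, 0.5, 0, 1, 0, 0, 0.5, 0, 1])

```text
t: 4.7
tcp_pos: [0.5156, 0.0302, 0.1164]
tool_rot: [3.141, 0.0, 1.532]
wrist_force: [0.5, 0.2, -0.2]
gripper_width: -0.005
```

send_rows(motion=[0, 0, 0.1, 0, 1, 0, 0, 0.2, 0, 1, 0, 0, 0.2, 0, 1])

```text
t: 4.95
tcp_pos: [0.5155, 0.0302, 0.1143]
tool_rot: [3.142, 0.0, 1.532]
wrist_force: [-0.0, 0.0, 0.1]
gripper_width: 0.0
```

send_rows(motion=[0, 0, 0.1, 0, 1, 0, 0, 0.2, 0, 1, 0, 0, 0.2, 0, 1])

```text
t: 5.2
tcp_pos: [0.5154, 0.0302, 0.1123]
tool_rot: [-3.142, 0.0, 1.532]
wrist_force: [-0.5, -0.4, 0.4]
gripper_width: 0.001
```

Run:
```python
from plant import r, vision
import cv2,numpy as np
a=vision.get_image("scene")[150:270,280:440]
cv2.imwrite("pics/d3.png",cv2.resize(a,(800,600),interpolation=cv2.INTER_CUBIC))
```

```text
(no output)
```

View pics/d3.png

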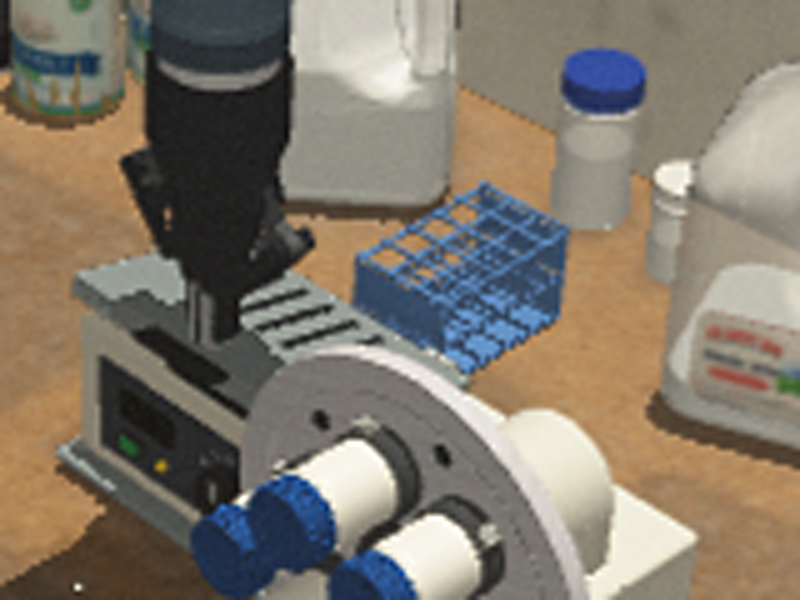

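The cover looks almost shut under the fingertips (crop 205,340), but there's no firm stop yet. I'll keep pressing gently.

send_rows(motion=[0, 0, 0.1, 0, 1, 0, 0, 0.2, 0, 1, 0, 0, 0.2, 0, 1])

```text
t: 5.5
tcp_pos: [0.5153, 0.0302, 0.1103]
tool_rot: [-3.141, 0.0, 1.532]
wrist_force: [0.2, -0.2, 0.8]
gripper_width: -0.002
```

send_rows(motion=[0, 0, 0.1, 0, 1, 0, 0, 0.2, 0, 1, 0, 0, 0.2, 0, 1])

```text
t: 5.75
tcp_pos: [0.5153, 0.0302, 0.1082]
tool_rot: [-3.141, 0.0, 1.532]
wrist_force: [0.4, -0.0, 0.6]
gripper_width: 0.001
```

Run:
```python
from h import *
from plant import r
import cv2
pose=[.44834,-.17316,-.03274]
def cov(q,d,y,o=.005,xh=.1617): return (xh-d*np.cos(q)+o*np.sin(q),y,.103+d*np.sin(q)+o*np.cos(q))
s=r.read_state();t=s["tcp_pos"];print(s["wrist_force"],t)
f=lambda X:((proj("scene",np.array(X))-[280,150])*5).round().tolist()
print("tip",f(t-[0,0,.008]))
for q in(0,.05,.1,.2):print(q,"edge L,R; tab tip L,R",[f(w(cov(q,d,y),pose)) for d,y in((.121,.2995),(.121,.1075),(.14,.2335),(.14,.1735))])
a=vision.get_image("scene")[180:240,285:365]
cv2.imwrite("pics/e4.png",cv2.resize(a,(800,600),interpolation=cv2.INTER_CUBIC))
```

```text
[ 0.39649672 -0.01788582  0.55393428] [0.51534581 0.03020479 0.1082382 ]
tip [206.0, 385.0]
0 edge L,R; tab tip L,R [[65.0, 312.0], [309.0, 472.0], [119.0, 379.0], [195.0, 429.0]]
0.05 edge L,R; tab tip L,R [[65.0, 303.0], [309.0, 463.0], [119.0, 368.0], [196.0, 419.0]]
0.1 edge L,R; tab tip L,R [[66.0, 293.0], [311.0, 453.0], [120.0, 357.0], [197.0, 407.0]]
0.2 edge L,R; tab tip L,R [[69.0, 274.0], [315.0, 433.0], [124.0, 334.0], [201.0, 384.0]]
```

View pics/e4.png

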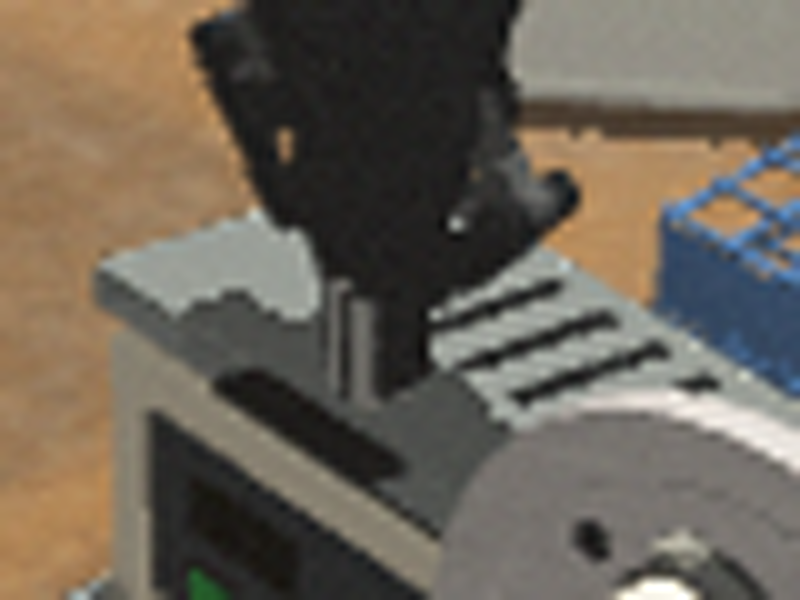

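The cover is still about 0.1 rad open. Its edge is at crop (100,280), and the visible tip is ~15 mm higher than nominal. I'll keep lowering.

send_rows(motion=[0, 0, 0.1, 0, 1, 0, 0, 0.2, 0, 1, 0, 0, 0.3, 0, 1, 0, 0, 0.4, 0, 1])

```text
t: 6.13
tcp_pos: [0.5153, 0.0302, 0.1043]
tool_rot: [-3.141, 0.0, 1.532]
wrist_force: [-0.5, -0.8, 0.8]
gripper_width: 0.001
```

send_rows(motion=[0, 0, 0.1, 0, 1, 0, 0, 0.2, 0, 1, 0, 0, 0.3, 0, 1])

```text
t: 6.38
tcp_pos: [0.5154, 0.0302, 0.1013]
tool_rot: [-3.141, 0.0, 1.532]
wrist_force: [-0.9, -0.4, 1.3]
gripper_width: -0.0
```

Run:
```python
from plant import r
s=r.read_state();print(r.tip_reach,s)
```

```text
0.008 {'t': 6.3833, 'joint_pos': array([-0.64442035,  0.29946663,  0.57792955,  2.03451726, -0.21326113,
        0.86553743,  1.58443288]), 'qd': array([ 0.00880363,  0.02057702, -0.00767562,  0.0057991 , -0.01548163,
       -0.0252898 ,  0.01352117]), 'joint_efforts': array([ 9.77541727e-03, -2.92852736e+01,  4.30231154e+00, -2.03674328e+01,
        1.46795833e-02, -2.92219101e-01, -8.64438858e-03]), 'tcp_pos': array([0.51536886, 0.03020926, 0.10132676]), 'tool_rot': array([-3.14140045e+00,  2.77473101e-05,  1.53206207e+00]), 'wrist_force': array([-0.87758719, -0.35705867,  1.27760183]), 'wrist_torque': array([-0.00877667,  0.18905005,  0.00446332]), 'gripper_width': -0.000299862937320489}
```

send_rows(motion=[0, 0, 0.1, 0, 1, 0, 0, 0.2, 0, 1, 0, 0, 0.3, 0, 1])

```text
t: 6.63
tcp_pos: [0.5154, 0.0302, 0.0983]
tool_rot: [-3.141, 0.0, 1.532]
wrist_force: [-0.9, -0.0, 1.8]
gripper_width: 0.001
```

send_rows(motion=[0, 0, 0.1, 0, 1, 0, 0, 0.2, 0, 1, 0, 0, 0.3, 0, 1])

```text
t: 6.88
tcp_pos: [0.5154, 0.0302, 0.0953]
tool_rot: [-3.141, 0.0, 1.532]
wrist_force: [-1.3, 0.4, 1.2]
gripper_width: 0.001
```

Run:
```python
from plant import vision
import cv2
a=vision.get_image("scene")[180:240,285:365]
cv2.imwrite("pics/e5.png",cv2.resize(a,(800,600),interpolation=cv2.INTER_CUBIC))
```

```text
(no output)
```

View pics/e5.png

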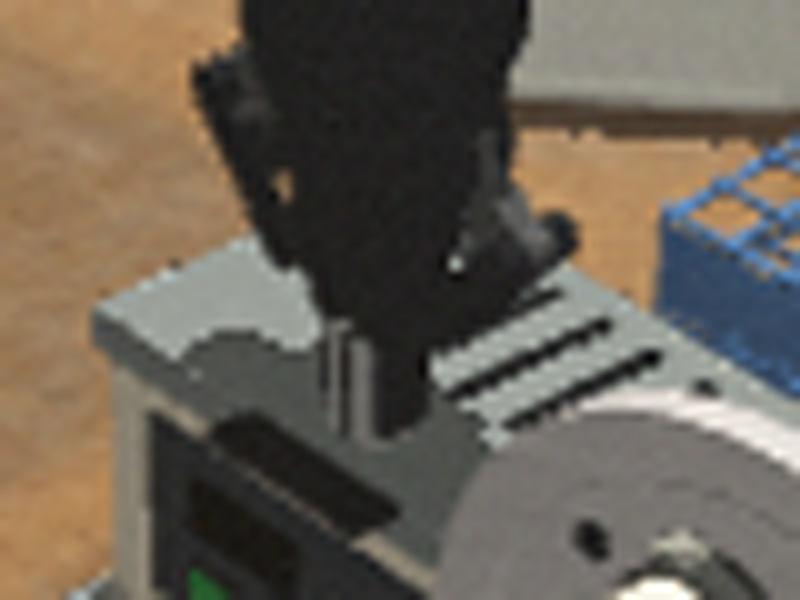

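The cover edge is now at crop (95,320), within a few hundredths of a radian of shut. I'll continue to a firm stop.

send_rows(motion=[0, 0, 0.1, 0, 1, 0, 0, 0.2, 0, 1, 0, 0, 0.2, 0, 1])

```text
t: 7.18
tcp_pos: [0.5155, 0.0302, 0.0933]
tool_rot: [3.141, 0.0, 1.532]
wrist_force: [-0.7, -0.1, 0.0]
gripper_width: 0.001
```

send_rows(motion=[0, 0, 0.1, 0, 1, 0, 0, 0.2, 0, 1, 0, 0, 0.2, 0, 1])

```text
t: 7.43
tcp_pos: [0.5156, 0.0302, 0.0913]
tool_rot: [3.141, 0.0, 1.532]
wrist_force: [-0.5, 0.4, 1.0]
gripper_width: 0.005
```

send_rows(motion=[0, 0, 0.1, 0, 1, 0, 0, 0.2, 0, 1, 0, 0, 0.2, 0, 1])

```text
t: 7.68
tcp_pos: [0.5155, 0.0302, 0.0893]
tool_rot: [3.141, 0.0, 1.532]
wrist_force: [-0.1, -0.1, 0.2]
gripper_width: 0.004
```

send_rows(motion=[0, 0, 0.1, 0, 1, 0, 0, 0.2, 0, 1, 0, 0, 0.2, 0, 1])

```text
t: 7.93
tcp_pos: [0.5156, 0.0302, 0.0887]
tool_rot: [-3.141, -0.001, 1.532]
wrist_force: [-3.3, -0.1, 10.6]
gripper_width: 0.002
```

Firm stop at 10 N. One more mm of push to be sure, then raise, swing above the wheel and turn.

send_rows(motion=[0, 0, 0.1, 0, 1, 0, 0, 0.1, 0, 1, 0, 0, 0.1, 0, 1])

```text
t: 8.18
tcp_pos: [0.5156, 0.0302, 0.0887]
tool_rot: [-3.14, -0.002, 1.532]
wrist_force: [-6.4, 0.2, 16.7]
gripper_width: -0.001
```

send_rows(motion=[0, 0, -3, 0, 1, 0, 0, -7, 0, 1, 0, 0, -11, 0, 1, 0, 0, -15, 0, 1, 0, 0, -19, 0, 1])

```text
t: 8.6
tcp_pos: [0.5151, 0.0299, 0.2782]
tool_rot: [3.141, -0.0, 1.532]
wrist_force: [1.4, 0.4, -1.0]
gripper_width: -0.001
```

send_rows(motion=[0, 0, -2, 0.12, 1, -2, -0.6, -4, 0.24, 0.5, -6, -2, -4, 0.36, 0, -10, -3, -4, 0.48, 0, -14, -4, -4, 0.6, 0])

```text
t: 9.02
tcp_pos: [0.4698, -0.1093, 0.317]
tool_rot: [3.14, -0.001, 0.928]
wrist_force: [1.1, -0.6, -0.5]
gripper_width: 0.497
```

send_rows(motion=[0, 0, 0, 0.12, 0, 0, 0, 0, 0.24, 0, 0, 0, 0, 0.36, 0, 0, 0, 0, 0.48, 0, 0, 0, 0, 0.6, 0])

```text
t: 9.43
tcp_pos: [0.47, -0.1084, 0.3163]
tool_rot: [-3.141, -0.0, 0.325]
wrist_force: [0.0, -0.5, 0.2]
gripper_width: 0.5
```

send_rows(motion=[0, 0, 0, 0.12, 0, 0, 0, 0, 0.24, 0, 0, 0, 0, 0.36, 0, 0, 0, 0, 0.36, 0, 0, 0, 0, 0.36, 0])

```text
t: 9.85
tcp_pos: [0.4699, -0.1083, 0.3163]
tool_rot: [-3.142, 0.0, -0.025]
wrist_force: [0.5, 0.5, 0.2]
gripper_width: 0.501
```

Run:
```python
from h import *
from plant import r
import cv2
s=r.read_state();t=s["tcp_pos"];print(t,s["tool_rot"],s["gripper_width"],s["joint_pos"])
for n in("scene","top"): print(n,"tip",proj(n,t-[0,0,.008]),"tcp",proj(n,t))
a=vision.get_image("scene")[100:300,270:450]; b=vision.get_image("top");cv2.imwrite("pics/top5.png",b)
cv2.imwrite("pics/f5.png",cv2.resize(a,(540,600),interpolation=cv2.INTER_CUBIC))
```

```text
[ 0.46994252 -0.10828472  0.31628045] [-3.14155233e+00  7.58371527e-05 -2.52376384e-02] 0.5006132889242976 [-0.57573696 -0.06231601  0.697845    1.87923504  0.04139001  1.31042409
  0.08524965]
scene tip [351.14932398 189.3024624 ] tcp [351.31312561 186.41012756]
top tip [367.63513931 248.45452676] tcp [367.97270338 248.27014856]
```

View pics/f5.png

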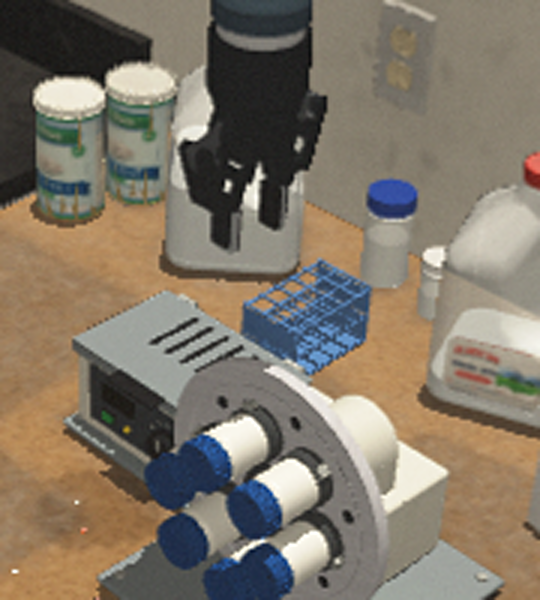

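The cover lies flat, edge corner at crop (75,345), with no gap visible. The fingertips show at crop (228,250) and (272,228), about 2 cm higher than the stated frame implies. That matches where contact came on the cover. I'll pin the offset down by a light touch on the wheel's rim top (known z = 0.25).

send_rows(motion=[-1, 3.3, 1, 0, 1, -2, 6.5, 2, 0, 1, -2, 6.5, 3, 0, 1, -2, 6.5, 4, 0, 1, -2, 6.5, 5, 0, 1])

```text
t: 10.37
tcp_pos: [0.4484, -0.1723, 0.2659]
tool_rot: [-3.141, -0.001, -0.027]
wrist_force: [-0.1, -0.4, -0.5]
gripper_width: 0.002
```

send_rows(motion=[0, 0, 0.4, 0, 1, 0, 0, 0.8, 0, 1, 0, 0, 1, 0, 1, 0, 0, 1.2, 0, 1])

```text
t: 10.7
tcp_pos: [0.4487, -0.1719, 0.2544]
tool_rot: [3.141, -0.0, -0.026]
wrist_force: [-0.1, -1.0, 0.1]
gripper_width: 0.005
```

send_rows(motion=[0, 0, 0.2, 0, 1, 0, 0, 0.4, 0, 1, 0, 0, 0.4, 0, 1])

```text
t: 10.95
tcp_pos: [0.4482, -0.1724, 0.2503]
tool_rot: [-3.142, 0.0, -0.028]
wrist_force: [0.2, -0.0, 0.7]
gripper_width: -0.002
```

send_rows(motion=[0, 0, 0.2, 0, 1, 0, 0, 0.4, 0, 1, 0, 0, 0.4, 0, 1])

```text
t: 11.2
tcp_pos: [0.448, -0.1725, 0.2461]
tool_rot: [-3.141, 0.001, -0.028]
wrist_force: [-0.8, -0.1, -0.2]
gripper_width: 0.001
```

send_rows(motion=[0, 0, 0.2, 0, 1, 0, 0, 0.4, 0, 1, 0, 0, 0.4, 0, 1])

```text
t: 11.45
tcp_pos: [0.4479, -0.1725, 0.242]
tool_rot: [-3.142, 0.001, -0.028]
wrist_force: [-1.3, -0.1, -0.4]
gripper_width: 0.003
```

send_rows(motion=[0, 0, 0.2, 0, 1, 0, 0, 0.3, 0, 1, 0, 0, 0.3, 0, 1])

```text
t: 11.7
tcp_pos: [0.448, -0.1725, 0.2392]
tool_rot: [3.142, 0.001, -0.028]
wrist_force: [0.6, 0.3, 0.1]
gripper_width: -0.002
```

send_rows(motion=[0, 0, 0.2, 0, 1, 0, 0, 0.3, 0, 1, 0, 0, 0.3, 0, 1])

```text
t: 11.95
tcp_pos: [0.448, -0.1725, 0.2362]
tool_rot: [3.142, 0.001, -0.028]
wrist_force: [0.7, -0.4, -0.1]
gripper_width: 0.003
```

send_rows(motion=[0, 0, 0.2, 0, 1, 0, 0, 0.3, 0, 1, 0, 0, 0.3, 0, 1])

```text
t: 12.2
tcp_pos: [0.448, -0.1725, 0.2332]
tool_rot: [-3.142, 0.001, -0.028]
wrist_force: [-0.0, -0.3, -0.4]
gripper_width: 0.0
```

send_rows(motion=[0, 0, 0.2, 0, 1, 0, 0, 0.3, 0, 1, 0, 0, 0.3, 0, 1])

```text
t: 12.45
tcp_pos: [0.4482, -0.1726, 0.2304]
tool_rot: [3.142, 0.0, -0.028]
wrist_force: [0.3, 0.4, 0.3]
gripper_width: -0.0
```

send_rows(motion=[0, 0, 0.2, 0, 1, 0, 0, 0.2, 0, 1, 0, 0, 0.2, 0, 1])

```text
t: 12.7
tcp_pos: [0.4484, -0.1726, 0.2302]
tool_rot: [-3.14, 0.0, -0.028]
wrist_force: [-4.5, 1.9, 10.5]
gripper_width: -0.003
```

Contact at reading 0.2303, so the tips sit 19.6 mm above the TCP reading. Applied to the cover stop, that gives 0.108, exactly the shut height. Next I'll open and straddle the rim 45° left of the top.

send_rows(motion=[0, 0, -2.5, 0, 0, 0, -2, -4.5, 0, 0, 0, -5, -4.5, 0, 0, 0, -7.5, -4.5, 0, 0, 0, -7.5, -4.5, 0, 0])

```text
t: 13.12
tcp_pos: [0.4511, -0.0914, 0.2737]
tool_rot: [-3.139, -0.001, -0.019]
wrist_force: [0.2, 0.2, -0.3]
gripper_width: 0.499
```

send_rows(motion=[0, 0, 0, 0, 0, 0, 0, 2, 0, 0, 0, 0, 5, 0, 0, 0, 0, 8, 0, 0, 0, 0, 10.2, 0, 0])

```text
t: 13.53
tcp_pos: [0.449, -0.099, 0.1695]
tool_rot: [3.141, 0.002, -0.03]
wrist_force: [-0.0, -0.5, -1.1]
gripper_width: 0.498
```

Run:
```python
from plant import r, vision
import cv2
s=r.read_state();print(s["tcp_pos"],s["tool_rot"],s["wrist_force"],s["wrist_torque"],s["gripper_width"])
a=vision.get_image("scene")[170:330,320:440]
cv2.imwrite("pics/g6.png",cv2.resize(a,(450,600),interpolation=cv2.INTER_CUBIC))
```

```text
[ 0.44904475 -0.09901284  0.1694864 ] [ 3.14093832e+00  1.65612618e-03 -3.01531549e-02] [-0.00163653 -0.54587387 -1.07639226] [0.04366908 0.04640352 0.03348758] 0.4983068568477246
```

View pics/g6.png

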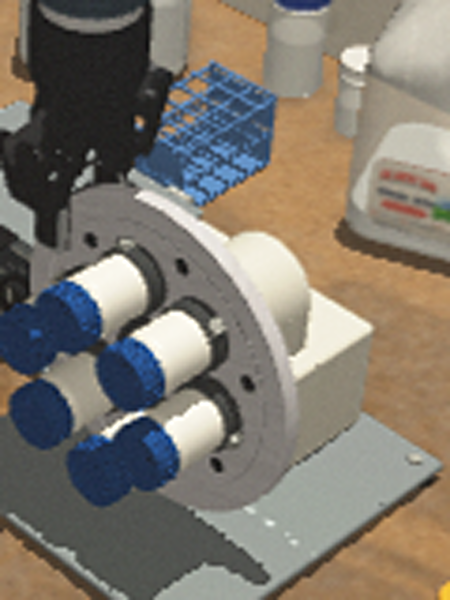

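The fingers straddle the rim (front tip at crop 47,245), clear of the jars. Closing.

send_rows(motion=[0, 0, 0, 0, 0.5, 0, 0, 0, 0, 1, 0, 0, 0, 0, 1, 0, 0, 0, 0, 1, 0, 0, 0, 0, 1], squeeze=30)

```text
t: 14.0
tcp_pos: [0.4524, -0.0988, 0.173]
tool_rot: [3.141, -0.005, -0.029]
wrist_force: [3.6, -2.8, -3.0]
gripper_width: 0.134
```

send_rows(motion=[0, 0, 0, 0, 1])

```text
t: 14.08
tcp_pos: [0.4523, -0.0988, 0.173]
tool_rot: [3.141, -0.005, -0.029]
wrist_force: [3.3, -2.7, -1.2]
gripper_width: 0.134
```

Run:
```python
from plant import r
s=r.read_state();print(s["tcp_pos"],s["tool_rot"],s["wrist_force"],s["wrist_torque"],s["gripper_width"])
```

```text
[ 0.45233599 -0.09876535  0.17300382] [ 3.14074486 -0.0047534  -0.02912512] [ 3.26627355 -2.74065135 -1.16512405] [-0.6450229  -0.44234776 -0.22435111] 0.13412050764344627
```

Gripped (opening 11.4 mm ≈ rim). I'll compute the arc steps.

Run:
```python
import numpy as np
R=10.67
for a in range(-44,45,11):
    if a+11>44: break
    o=[]
    for k in range(1,6):
        b=np.radians(a+11*k/5);c=np.radians(a)
        o+=[0,round(R*(np.sin(b)-np.sin(c)),2),round(R*(np.cos(c)-np.cos(b)),2),0,1]
    print(a,o)
```

```text
-44 [0, np.float64(0.3), np.float64(-0.28), 0, 1, 0, np.float64(0.61), np.float64(-0.55), 0, 1, 0, np.float64(0.93), np.float64(-0.8), 0, 1, 0, np.float64(1.26), np.float64(-1.04), 0, 1, 0, np.float64(1.6), np.float64(-1.27), 0, 1]
-33 [0, np.float64(0.35), np.float64(-0.22), 0, 1, 0, np.float64(0.7), np.float64(-0.42), 0, 1, 0, np.float64(1.07), np.float64(-0.61), 0, 1, 0, np.float64(1.44), np.float64(-0.78), 0, 1, 0, np.float64(1.81), np.float64(-0.94), 0, 1]
-22 [0, np.float64(0.38), np.float64(-0.15), 0, 1, 0, np.float64(0.77), np.float64(-0.28), 0, 1, 0, np.float64(1.16), np.float64(-0.39), 0, 1, 0, np.float64(1.56), np.float64(-0.5), 0, 1, 0, np.float64(1.96), np.float64(-0.58), 0, 1]
-11 [0, np.float64(0.4), np.float64(-0.07), 0, 1, 0, np.float64(0.81), np.float64(-0.13), 0, 1, 0, np.float64(1.22), np.float64(-0.16), 0, 1, 0, np.float64(1.63), np.float64(-0.19), 0, 1, 0, np.float64(2.04), np.float64(-0.2), 0, 1]
0 [0, np.float64(0.41), np.float64(0.01), 0, 1, 0, np.float64(0.82), np.float64(0.03), 0, 1, 0, np.float64(1.23), np.float64(0.07), 0, 1, 0, np.float64(1.63), np.float64(0.13), 0, 1, 0, np.float64(2.04), np.float64(0.2), 0, 1]
11 [0, np.float64(0.4), np.float64(0.09), 0, 1, 0, np.float64(0.8), np.float64(0.19), 0, 1, 0, np.float64(1.19), np.float64(0.3), 0, 1, 0, np.float64(1.58), np.float64(0.43), 0, 1, 0, np.float64(1.96), np.float64(0.58), 0, 1]
22 [0, np.float64(0.38), np.float64(0.16), 0, 1, 0, np.float64(0.75), np.float64(0.34), 0, 1, 0, np.float64(1.11), np.float64(0.52), 0, 1, 0, np.float64(1.47), np.float64(0.73), 0, 1, 0, np.float64(1.81), np.float64(0.94), 0, 1]
33 [0, np.float64(0.34), np.float64(0.23), 0, 1, 0, np.float64(0.67), np.float64(0.47), 0, 1, 0, np.float64(0.99), np.float64(0.73), 0, 1, 0, np.float64(1.3), np.float64(0.99), 0, 1, 0, np.float64(1.6), np.float64(1.27), 0, 1]
```

send_rows(motion=[0.1, 0.3, -0.28, 0, 1, 0.2, 0.61, -0.55, 0, 1, 0.3, 0.93, -0.8, 0, 1, 0.3, 1.26, -1.04, 0, 1, 0.3, 1.6, -1.27, 0, 1])

```text
t: 14.5
tcp_pos: [0.4515, -0.1115, 0.1835]
tool_rot: [-3.138, 0.003, -0.027]
wrist_force: [0.2, 5.1, -7.4]
gripper_width: 0.133
```

send_rows(motion=[0, 0.35, -0.22, 0, 1, 0, 0.7, -0.42, 0, 1, 0, 1.07, -0.61, 0, 1, 0, 1.44, -0.78, 0, 1, 0, 1.81, -0.94, 0, 1])

```text
t: 14.92
tcp_pos: [0.4508, -0.1298, 0.1934]
tool_rot: [-3.138, 0.004, -0.028]
wrist_force: [-1.2, 6.0, -5.5]
gripper_width: 0.136
```

Run:
```python
from plant import r
s=r.read_state();print(s["tcp_pos"],s["tool_rot"],s["wrist_force"],s["wrist_torque"],s["gripper_width"])
```

```text
[ 0.45080974 -0.12978058  0.19339978] [-3.13759864  0.00392518 -0.02753136] [-1.19150805  5.97126428 -5.46516258] [ 1.56829897 -0.09363328 -0.35179908] 0.13619742510644423
```

send_rows(motion=[0, 0.38, -0.15, 0, 1, 0, 0.77, -0.28, 0, 1, 0, 1.16, -0.39, 0, 1, 0, 1.56, -0.5, 0, 1, 0, 1.96, -0.58, 0, 1])

```text
t: 15.33
tcp_pos: [0.4501, -0.1489, 0.1994]
tool_rot: [-3.136, 0.005, -0.027]
wrist_force: [-2.4, 6.7, -2.6]
gripper_width: 0.135
```

send_rows(motion=[0, 0.4, -0.07, 0, 1, 0, 0.81, -0.13, 0, 1, 0, 1.22, -0.16, 0, 1, 0, 1.63, -0.19, 0, 1, 0, 2.04, -0.2, 0, 1])

```text
t: 15.75
tcp_pos: [0.4493, -0.1693, 0.2017]
tool_rot: [-3.136, 0.006, -0.027]
wrist_force: [-3.5, 7.8, -0.4]
gripper_width: 0.136
```

send_rows(motion=[0, 0.41, 0.01, 0, 1, 0, 0.82, 0.03, 0, 1, 0, 1.23, 0.07, 0, 1, 0, 1.63, 0.13, 0, 1, 0, 2.04, 0.2, 0, 1])

```text
t: 16.17
tcp_pos: [0.4484, -0.1902, 0.2001]
tool_rot: [-3.136, 0.006, -0.027]
wrist_force: [-4.9, 5.6, 1.9]
gripper_width: 0.136
```

send_rows(motion=[0, 0.4, 0.09, 0, 1, 0, 0.8, 0.19, 0, 1, 0, 1.19, 0.3, 0, 1, 0, 1.58, 0.43, 0, 1, 0, 1.96, 0.58, 0, 1])

```text
t: 16.58
tcp_pos: [0.4477, -0.2104, 0.1944]
tool_rot: [-3.137, 0.006, -0.028]
wrist_force: [-6.2, 4.5, 3.6]
gripper_width: 0.132
```

send_rows(motion=[0, 0.38, 0.16, 0, 1, 0, 0.75, 0.34, 0, 1, 0, 1.11, 0.52, 0, 1, 0, 1.47, 0.73, 0, 1, 0, 1.81, 0.94, 0, 1])

```text
t: 17.0
tcp_pos: [0.4469, -0.2291, 0.1851]
tool_rot: [-3.137, 0.006, -0.028]
wrist_force: [-5.8, 4.4, 4.8]
gripper_width: 0.134
```

send_rows(motion=[0, 0.34, 0.23, 0, 1, 0, 0.67, 0.47, 0, 1, 0, 0.99, 0.73, 0, 1, 0, 1.3, 0.99, 0, 1, 0, 1.6, 1.27, 0, 1])

```text
t: 17.42
tcp_pos: [0.4463, -0.2456, 0.1726]
tool_rot: [-3.138, 0.006, -0.028]
wrist_force: [-5.6, 4.4, 4.6]
gripper_width: 0.134
```

send_rows(motion=[-0.1, -0.3, -0.28, 0, 1, -0.2, -0.61, -0.55, 0, 1, -0.2, -0.93, -0.8, 0, 1, -0.2, -1.26, -1.04, 0, 1, -0.2, -1.6, -1.27, 0, 1])

```text
t: 17.83
tcp_pos: [0.4471, -0.2312, 0.1846]
tool_rot: [3.139, 0.0, -0.028]
wrist_force: [0.8, -5.1, -9.1]
gripper_width: 0.135
```

send_rows(motion=[0, -0.35, -0.22, 0, 1, 0, -0.7, -0.42, 0, 1, 0, -1.07, -0.61, 0, 1, 0, -1.44, -0.78, 0, 1, 0, -1.81, -0.94, 0, 1])

```text
t: 18.25
tcp_pos: [0.4478, -0.2133, 0.1944]
tool_rot: [3.139, -0.0, -0.029]
wrist_force: [-0.2, -5.4, -7.7]
gripper_width: 0.134
```

send_rows(motion=[0, -0.38, -0.15, 0, 1, 0, -0.77, -0.28, 0, 1, 0, -1.16, -0.39, 0, 1, 0, -1.56, -0.5, 0, 1, 0, -1.96, -0.58, 0, 1])

```text
t: 18.67
tcp_pos: [0.4485, -0.1945, 0.2007]
tool_rot: [3.138, -0.001, -0.029]
wrist_force: [-1.1, -6.4, -4.0]
gripper_width: 0.132
```

send_rows(motion=[0, -0.4, -0.07, 0, 1, 0, -0.81, -0.13, 0, 1, 0, -1.22, -0.16, 0, 1, 0, -1.63, -0.19, 0, 1, 0, -2.04, -0.2, 0, 1])

```text
t: 19.08
tcp_pos: [0.4493, -0.1748, 0.2033]
tool_rot: [3.138, -0.001, -0.03]
wrist_force: [-1.5, -7.5, -2.0]
gripper_width: 0.133
```

send_rows(motion=[0, -0.41, 0.01, 0, 1, 0, -0.82, 0.03, 0, 1, 0, -1.23, 0.07, 0, 1, 0, -1.63, 0.13, 0, 1, 0, -2.04, 0.2, 0, 1])

```text
t: 19.5
tcp_pos: [0.4501, -0.1545, 0.202]
tool_rot: [3.138, -0.001, -0.03]
wrist_force: [-2.9, -6.7, 2.6]
gripper_width: 0.137
```

send_rows(motion=[0, -0.4, 0.09, 0, 1, 0, -0.8, 0.19, 0, 1, 0, -1.19, 0.3, 0, 1, 0, -1.58, 0.43, 0, 1, 0, -1.96, 0.58, 0, 1])

```text
t: 19.92
tcp_pos: [0.4509, -0.134, 0.1965]
tool_rot: [3.14, -0.001, -0.03]
wrist_force: [-4.2, -5.1, 5.9]
gripper_width: 0.133
```

send_rows(motion=[0, -0.38, 0.16, 0, 1, 0, -0.75, 0.34, 0, 1, 0, -1.11, 0.52, 0, 1, 0, -1.47, 0.73, 0, 1, 0, -1.81, 0.94, 0, 1])

```text
t: 20.33
tcp_pos: [0.4516, -0.1148, 0.1872]
tool_rot: [3.141, -0.001, -0.029]
wrist_force: [-3.7, -3.4, 6.3]
gripper_width: 0.135
```

send_rows(motion=[0, -0.34, 0.23, 0, 1, 0, -0.67, 0.47, 0, 1, 0, -0.99, 0.73, 0, 1, 0, -1.3, 0.99, 0, 1, 0, -1.6, 1.27, 0, 1])

```text
t: 20.75
tcp_pos: [0.4523, -0.0979, 0.1745]
tool_rot: [-3.141, -0.001, -0.028]
wrist_force: [-5.1, -2.1, 6.8]
gripper_width: 0.136
```

```bash
cat > fit.py <<'E'
import numpy as np
from scipy.optimize import least_squares as ls
D=np.array([float(v) for l in open("d.txt") for v in l.split()]).reshape(-1,6) # dir off y z Fy Fz
y=(D[:,2]+.1732)/np.cos(.0327);z=D[:,3]+.0386-.135
phi=np.arctan2(-y,z)
th=phi+np.radians(D[:,1])
T=-(y*D[:,5]-z*D[:,4])
print(np.c_[np.degrees(phi),np.hypot(y,z)*1e3,D[:,0],T].round(2))
for A in(None,.27):
    f=lambda v:v[0]*D[:,0]+(A or v[2])*np.sin(v[1]+th)-T
    for p0 in(0,2,4):
        s=ls(f,[.6,p0,.27]);J=s.jac;print(A,s.cost,s.x[0],np.degrees(s.x[1])%360,s.x[2],s.fun.round(2) if p0==0 else "")
E
cat > d.txt <<'E'
1 0 -.1115 .1835 5.1 -7.4
1 0 -.1298 .1934 6.0 -5.5
1 0 -.1489 .1994 6.7 -2.6
1 0 -.1693 .2017 7.8 -.4
1 0 -.1902 .2001 5.6 1.9
1 0 -.2104 .1944 4.5 3.6
1 0 -.2291 .1851 4.4 4.8
1 0 -.2456 .1726 4.4 4.6
-1 0 -.2312 .1846 -5.1 -9.1
-1 0 -.2133 .1944 -5.4 -7.7
-1 0 -.1945 .2007 -6.4 -4.0
-1 0 -.1748 .2033 -7.5 -2.0
-1 0 -.1545 .2020 -6.7 2.6
-1 0 -.1340 .1965 -5.1 5.9
-1 0 -.1148 .1872 -3.4 6.3
-1 0 -.0979 .1745 -2.1 6.8
E
python3 fit.py
```

```text
[[-35.33 106.76   1.     0.9 ]
 [-24.12 106.28   1.     0.82]
 [-13.28 105.83   1.     0.75]
 [ -2.12 105.37   1.     0.82]
 [  9.31 105.09   1.     0.61]
 [ 20.8  104.83   1.     0.57]
 [ 32.23 104.86   1.     0.66]
 [ 43.55 105.14   1.     0.67]
 [ 33.34 105.58  -1.    -0.98]
 [ 22.26 105.89  -1.    -0.84]
 [ 11.55 106.45  -1.    -0.75]
 [  0.86 106.91  -1.    -0.8 ]
 [-10.05 107.24  -1.    -0.76]
 [-21.4  107.51  -1.    -0.74]
 [-32.76 107.98  -1.    -0.68]
 [-43.97 108.52  -1.    -0.68]]
None 0.02265514366179955 0.766429557360329 8.73239755058635 -0.20408560408314838 [-0.04 -0.    0.03 -0.08  0.09  0.09 -0.03 -0.06  0.07 -0.03 -0.08  0.
 -0.01  0.02 -0.01  0.03]
None 0.022655143661799566 0.7664295573593759 188.73239741198 0.20408560398350142 
None 0.02265514366179956 0.7664295573864658 188.7323974264583 0.20408560438535292 
0.27 0.3326555258477821 0.7337364722149842 350.69645289969213 0.27 [-0.36 -0.24 -0.12 -0.14  0.12  0.21  0.18  0.22  0.35  0.16  0.03  0.03
 -0.07 -0.13 -0.24 -0.27]
0.27 0.028842055703287052 0.7710478518907373 187.08193660570402 0.27 
0.27 0.3326555258427858 0.7337364690057699 350.696506590489 0.27
```

The two-way fit puts the heavy side almost at the top now, about 8° clockwise of the grip. It needs roughly 170° of clockwise turning, with regrasps, and I'll measure on the way.

send_rows(motion=[-0.1, 0.61, -0.55, 0, 1, -0.2, 1.26, -1.04, 0, 1, -0.2, 1.95, -1.49, 0, 1, -0.2, 2.67, -1.88, 0, 1, -0.2, 3.41, -2.21, 0, 1])

```text
t: 21.17
tcp_pos: [0.4512, -0.1275, 0.195]
tool_rot: [-3.135, -0.006, -0.026]
wrist_force: [6.3, 5.4, -8.8]
gripper_width: 0.136
```

send_rows(motion=[0, 0.77, -0.28, 0, 1, 0, 1.56, -0.5, 0, 1, 0, 2.36, -0.65, 0, 1, 0, 3.18, -0.74, 0, 1, 0, 4.0, -0.78, 0, 1])

```text
t: 21.58
tcp_pos: [0.4497, -0.166, 0.2038]
tool_rot: [-3.132, -0.003, -0.025]
wrist_force: [0.6, 6.9, 2.1]
gripper_width: 0.133
```

send_rows(motion=[0, 0.82, 0.03, 0, 1, 0, 1.63, 0.13, 0, 1, 0, 2.44, 0.29, 0, 1, 0, 3.23, 0.5, 0, 1, 0, 4.0, 0.78, 0, 1])

```text
t: 22.0
tcp_pos: [0.4481, -0.2082, 0.1965]
tool_rot: [-3.134, -0.002, -0.027]
wrist_force: [-1.4, 3.7, 6.1]
gripper_width: 0.138
```

send_rows(motion=[0, 0.75, 0.34, 0, 1, 0, 1.47, 0.73, 0, 1, 0, 2.15, 1.17, 0, 1, 0, 2.8, 1.67, 0, 1, 0, 3.41, 2.21, 0, 1])

```text
t: 22.42
tcp_pos: [0.4467, -0.2442, 0.1743]
tool_rot: [-3.136, -0.002, -0.028]
wrist_force: [-2.7, 2.4, 5.6]
gripper_width: 0.138
```

send_rows(motion=[0, 0, 0, 0, 1, 0, 0, 0, 0, 1])

```text
t: 22.58
tcp_pos: [0.4467, -0.2454, 0.1734]
tool_rot: [-3.14, -0.003, -0.028]
wrist_force: [0.1, 0.1, 4.1]
gripper_width: 0.138
```

send_rows(motion=[0, 0, 0, 0, 0.2, 0, 0, 0, 0, 0.2, 0, 0, 0, 0, 0.2, 0, 0, 0, 0, 0.2])

```text
t: 22.92
tcp_pos: [0.4454, -0.2452, 0.1716]
tool_rot: [-3.141, -0.0, -0.026]
wrist_force: [0.8, -0.1, -0.2]
gripper_width: 0.401
```

send_rows(motion=[0, -1.27, -1.05, 0, 0.2, 0, -2.68, -1.89, 0, 0.2, 0, -4.2, -2.5, 0, 0.2, 0, -5.8, -2.88, 0, 0.2, 0, -7.44, -3.01, 0, 0.2])

```text
t: 23.33
tcp_pos: [0.4477, -0.1708, 0.2023]
tool_rot: [3.141, -0.001, -0.028]
wrist_force: [0.4, -0.2, -0.3]
gripper_width: 0.403
```

send_rows(motion=[0, -1.64, 0.13, 0, 0.2, 0, -3.23, 0.5, 0, 0.2, 0, -4.76, 1.11, 0, 0.2, 0, -6.16, 1.96, 0, 0.2, 0, -7.44, 3.01, 0, 0.2])

```text
t: 23.75
tcp_pos: [0.4499, -0.0957, 0.1716]
tool_rot: [-3.141, -0.002, -0.027]
wrist_force: [-0.6, 0.2, 0.3]
gripper_width: 0.402
```

send_rows(motion=[0, 0, 0, 0, 0.2, 0, 0, 0, 0, 1, 0, 0, 0, 0, 1, 0, 0, 0, 0, 1, 0, 0, 0, 0, 1])

```text
t: 24.17
tcp_pos: [0.4525, -0.0983, 0.1725]
tool_rot: [3.141, -0.007, -0.031]
wrist_force: [6.6, -1.0, -4.7]
gripper_width: 0.131
```

send_rows(motion=[0, 0, 0, 0, 1])

```text
t: 24.25
tcp_pos: [0.4525, -0.0982, 0.1725]
tool_rot: [3.141, -0.007, -0.031]
wrist_force: [6.6, -0.9, -5.4]
gripper_width: 0.135
```

send_rows(motion=[0.1, 0.3, -0.28, 0, 1, 0.2, 0.61, -0.55, 0, 1, 0.2, 0.93, -0.8, 0, 1, 0.2, 1.26, -1.04, 0, 1, 0.2, 1.6, -1.27, 0, 1])

```text
t: 24.67
tcp_pos: [0.4517, -0.1133, 0.1845]
tool_rot: [-3.141, -0.002, -0.029]
wrist_force: [5.0, 1.8, -6.7]
gripper_width: 0.14
```

send_rows(motion=[0, 0.35, -0.22, 0, 1, 0, 0.7, -0.42, 0, 1, 0, 1.07, -0.61, 0, 1, 0, 1.44, -0.78, 0, 1, 0, 1.81, -0.94, 0, 1])

```text
t: 25.08
tcp_pos: [0.451, -0.1309, 0.194]
tool_rot: [-3.14, -0.002, -0.029]
wrist_force: [3.9, 1.9, -5.2]
gripper_width: 0.134
```

send_rows(motion=[0, 0.38, -0.15, 0, 1, 0, 0.77, -0.28, 0, 1, 0, 1.16, -0.39, 0, 1, 0, 1.56, -0.5, 0, 1, 0, 1.96, -0.58, 0, 1])

```text
t: 25.5
tcp_pos: [0.4502, -0.1499, 0.1999]
tool_rot: [-3.139, -0.001, -0.028]
wrist_force: [2.5, 4.0, -3.2]
gripper_width: 0.135
```

send_rows(motion=[0, 0.4, -0.07, 0, 1, 0, 0.81, -0.13, 0, 1, 0, 1.22, -0.16, 0, 1, 0, 1.63, -0.19, 0, 1, 0, 2.04, -0.2, 0, 1])

```text
t: 25.92
tcp_pos: [0.4494, -0.1709, 0.2021]
tool_rot: [-3.14, 0.0, -0.028]
wrist_force: [0.6, 4.4, 1.5]
gripper_width: 0.137
```

send_rows(motion=[0, 0.41, 0.01, 0, 1, 0, 0.82, 0.03, 0, 1, 0, 1.23, 0.07, 0, 1, 0, 1.63, 0.13, 0, 1, 0, 2.04, 0.2, 0, 1])

```text
t: 26.33
tcp_pos: [0.4486, -0.1923, 0.1997]
tool_rot: [3.141, 0.0, -0.028]
wrist_force: [-0.1, 5.0, 3.8]
gripper_width: 0.136
```

send_rows(motion=[-0.1, 0.4, 0.09, 0, 1, -0.1, 0.8, 0.19, 0, 1, -0.1, 1.19, 0.3, 0, 1, -0.1, 1.58, 0.43, 0, 1, -0.1, 1.96, 0.58, 0, 1])

```text
t: 26.75
tcp_pos: [0.4479, -0.2117, 0.1939]
tool_rot: [3.141, -0.001, -0.028]
wrist_force: [2.6, 3.1, 4.3]
gripper_width: 0.132
```

send_rows(motion=[0, 0.38, 0.16, 0, 1, 0, 0.75, 0.34, 0, 1, 0, 1.11, 0.52, 0, 1, 0, 1.47, 0.73, 0, 1, 0, 1.81, 0.94, 0, 1])

```text
t: 27.17
tcp_pos: [0.4472, -0.2299, 0.1844]
tool_rot: [3.141, -0.001, -0.028]
wrist_force: [3.0, 2.8, 6.2]
gripper_width: 0.132
```

send_rows(motion=[0, 0.34, 0.23, 0, 1, 0, 0.67, 0.47, 0, 1, 0, 0.99, 0.73, 0, 1, 0, 1.3, 0.99, 0, 1, 0, 1.6, 1.27, 0, 1])

```text
t: 27.58
tcp_pos: [0.4465, -0.246, 0.1717]
tool_rot: [3.141, -0.001, -0.028]
wrist_force: [2.8, 3.2, 5.9]
gripper_width: 0.133
```

send_rows(motion=[0, 0, 0, 0, 1, 0, 0, 0, 0, 1])

```text
t: 27.75
tcp_pos: [0.4465, -0.2466, 0.1712]
tool_rot: [3.139, -0.001, -0.028]
wrist_force: [5.3, 0.5, 0.7]
gripper_width: 0.137
```

send_rows(motion=[0, 0, 0, 0, 0.2, 0, 0, 0, 0, 0.2, 0, 0, 0, 0, 0.2, 0, 0, 0, 0, 0.2])

```text
t: 28.08
tcp_pos: [0.4445, -0.2458, 0.1706]
tool_rot: [3.141, 0.003, -0.028]
wrist_force: [0.8, -0.2, 0.5]
gripper_width: 0.398
```

send_rows(motion=[0, -1.27, -1.05, 0, 0.2, 0, -2.68, -1.89, 0, 0.2, 0, -4.2, -2.5, 0, 0.2, 0, -5.8, -2.88, 0, 0.2, 0, -7.44, -3.01, 0, 0.2])

```text
t: 28.5
tcp_pos: [0.448, -0.171, 0.202]
tool_rot: [3.141, -0.0, -0.028]
wrist_force: [0.4, -0.3, 0.3]
gripper_width: 0.395
```

send_rows(motion=[0, -1.64, 0.13, 0, 0.2, 0, -3.23, 0.5, 0, 0.2, 0, -4.76, 1.11, 0, 0.2, 0, -6.16, 1.96, 0, 0.2, 0, -7.44, 3.01, 0, 0.2])

```text
t: 28.92
tcp_pos: [0.4504, -0.0959, 0.1713]
tool_rot: [3.141, -0.001, -0.027]
wrist_force: [1.0, 0.2, 0.2]
gripper_width: 0.404
```

send_rows(motion=[0.2, 0, 0, 0, 0.2, 0.2, 0, 0, 0, 1, 0.2, 0, 0, 0, 1, 0.2, 0, 0, 0, 1, 0.2, 0, 0, 0, 1])

```text
t: 29.33
tcp_pos: [0.4522, -0.0975, 0.1716]
tool_rot: [-3.142, -0.0, -0.031]
wrist_force: [-0.5, 0.7, -1.0]
gripper_width: 0.137
```

send_rows(motion=[0, 0, 0, 0, 1])

```text
t: 29.42
tcp_pos: [0.4523, -0.0975, 0.1716]
tool_rot: [3.141, -0.0, -0.03]
wrist_force: [-0.1, -0.1, -1.3]
gripper_width: 0.137
```

```bash
cat >> d.txt <<'E'
1 87.8 -.1133 .1845 1.8 -6.7
1 87.8 -.1309 .1940 1.9 -5.2
1 87.8 -.1499 .1999 4.0 -3.2
1 87.8 -.1709 .2021 4.4 1.5
1 87.8 -.1923 .1997 5.0 3.8
1 87.8 -.2117 .1939 3.1 4.3
1 87.8 -.2299 .1844 2.8 6.2
1 87.8 -.2460 .1717 3.2 5.9
E
python3 fit.py|tail -14
```

```text
[-12.69 106.09   1.     0.49]
 [ -1.25 105.73   1.     0.46]
 [ 10.48 105.05   1.     0.59]
 [ 21.56 104.83   1.     0.47]
 [ 32.81 104.7    1.     0.6 ]
 [ 44.05 104.76   1.     0.67]]
None 0.042509105728787105 0.762004997198481 8.983899244800151 -0.24572141979650566 [-0.03  0.01  0.03 -0.09  0.07  0.06 -0.06 -0.1   0.05 -0.05 -0.1   0.
 -0.    0.03  0.01  0.06 -0.02  0.12  0.03  0.06 -0.06  0.08 -0.03 -0.06]
None 0.042509105728787085 0.7620049971184848 188.98389933993934 0.24572141952095228 
None 0.0425091057287871 0.7620049971538817 188.98389909862314 0.24572141969865627 
0.27 0.04445771936104674 0.7703932875368619 188.59775293014707 0.27 [-0.01  0.02  0.04 -0.08  0.07  0.06 -0.06 -0.11  0.03 -0.07 -0.11 -0.01
 -0.01  0.03  0.02  0.06 -0.03  0.11  0.01  0.04 -0.08  0.06 -0.04 -0.07]
0.27 0.04445771936294319 0.7703932930378034 188.59774015814415 0.27 
0.27 0.04445771933199838 0.7703931966200901 188.5980341342473 0.27
```

Consistent fit, with amplitude 0.25 N m against the stated 0.27. In this grip the heavy side should be straight down near φ ≈ −6°. I'll sweep across it both ways.

send_rows(motion=[0, 0.3, -0.28, 0, 1, 0, 0.61, -0.55, 0, 1, 0, 0.93, -0.8, 0, 1, 0, 1.26, -1.04, 0, 1, 0, 1.6, -1.27, 0, 1])

```text
t: 29.83
tcp_pos: [0.4516, -0.1123, 0.1841]
tool_rot: [-3.141, 0.001, -0.028]
wrist_force: [2.6, 1.1, -9.0]
gripper_width: 0.133
```

send_rows(motion=[0, 0.35, -0.22, 0, 1, 0, 0.7, -0.42, 0, 1, 0, 1.07, -0.61, 0, 1, 0, 1.44, -0.78, 0, 1, 0, 1.81, -0.94, 0, 1])

```text
t: 30.25
tcp_pos: [0.4509, -0.1298, 0.1938]
tool_rot: [-3.14, 0.002, -0.027]
wrist_force: [-0.2, 4.6, -4.3]
gripper_width: 0.138
```

send_rows(motion=[0, 0.38, -0.15, 0, 1, 0, 0.77, -0.28, 0, 1, 0, 1.16, -0.39, 0, 1, 0, 1.56, -0.5, 0, 1, 0, 1.96, -0.58, 0, 1])

```text
t: 30.67
tcp_pos: [0.4502, -0.149, 0.1997]
tool_rot: [-3.139, 0.002, -0.027]
wrist_force: [-2.0, 5.4, -2.3]
gripper_width: 0.133
```

send_rows(motion=[0, 0.4, -0.07, 0, 1, 0, 0.81, -0.13, 0, 1, 0, 1.22, -0.16, 0, 1, 0, 1.63, -0.19, 0, 1, 0, 2.04, -0.2, 0, 1])

```text
t: 31.08
tcp_pos: [0.4494, -0.169, 0.202]
tool_rot: [-3.138, 0.003, -0.027]
wrist_force: [-3.9, 6.9, 1.8]
gripper_width: 0.134
```

send_rows(motion=[-0.1, 0.41, 0.01, 0, 1, -0.1, 0.82, 0.03, 0, 1, -0.1, 1.23, 0.07, 0, 1, -0.1, 1.63, 0.13, 0, 1, -0.1, 2.04, 0.2, 0, 1])

```text
t: 31.5
tcp_pos: [0.4486, -0.1894, 0.2005]
tool_rot: [-3.138, 0.002, -0.027]
wrist_force: [-2.3, 7.7, 2.7]
gripper_width: 0.135
```

send_rows(motion=[0, 0.4, 0.09, 0, 1, 0, 0.8, 0.19, 0, 1, 0, 1.19, 0.3, 0, 1, 0, 1.58, 0.43, 0, 1, 0, 1.96, 0.58, 0, 1])

```text
t: 31.92
tcp_pos: [0.4478, -0.2095, 0.195]
tool_rot: [-3.138, 0.002, -0.027]
wrist_force: [-4.5, 7.4, 4.7]
gripper_width: 0.138
```

send_rows(motion=[-0.1, 0.38, 0.16, 0, 1, -0.1, 0.75, 0.34, 0, 1, -0.1, 1.11, 0.52, 0, 1, -0.1, 1.47, 0.73, 0, 1, -0.1, 1.81, 0.94, 0, 1])

```text
t: 32.33
tcp_pos: [0.4472, -0.2279, 0.1861]
tool_rot: [-3.139, 0.0, -0.027]
wrist_force: [-3.2, 5.8, 4.8]
gripper_width: 0.137
```

send_rows(motion=[0, 0.34, 0.23, 0, 1, 0, 0.67, 0.47, 0, 1, 0, 0.99, 0.73, 0, 1, 0, 1.3, 0.99, 0, 1, 0, 1.6, 1.27, 0, 1])

```text
t: 32.75
tcp_pos: [0.4466, -0.2446, 0.1736]
tool_rot: [-3.14, 0.001, -0.027]
wrist_force: [-3.0, 5.6, 8.6]
gripper_width: 0.133
```

send_rows(motion=[0, -0.3, -0.28, 0, 1, 0, -0.61, -0.55, 0, 1, 0, -0.93, -0.8, 0, 1, 0, -1.26, -1.04, 0, 1, 0, -1.6, -1.27, 0, 1])

```text
t: 33.17
tcp_pos: [0.4472, -0.2303, 0.1851]
tool_rot: [3.138, -0.002, -0.028]
wrist_force: [4.0, -4.2, -3.9]
gripper_width: 0.138
```

send_rows(motion=[0, -0.35, -0.22, 0, 1, 0, -0.7, -0.42, 0, 1, 0, -1.07, -0.61, 0, 1, 0, -1.44, -0.78, 0, 1, 0, -1.81, -0.94, 0, 1])

```text
t: 33.58
tcp_pos: [0.4479, -0.2121, 0.1947]
tool_rot: [3.139, -0.003, -0.029]
wrist_force: [3.4, -5.1, -4.6]
gripper_width: 0.135
```

send_rows(motion=[0, -0.38, -0.15, 0, 1, 0, -0.77, -0.28, 0, 1, 0, -1.16, -0.39, 0, 1, 0, -1.56, -0.5, 0, 1, 0, -1.96, -0.58, 0, 1])

```text
t: 34.0
tcp_pos: [0.4487, -0.1932, 0.2006]
tool_rot: [3.138, -0.003, -0.029]
wrist_force: [3.4, -6.2, -4.3]
gripper_width: 0.135
```

send_rows(motion=[0, -0.4, -0.07, 0, 1, 0, -0.81, -0.13, 0, 1, 0, -1.22, -0.16, 0, 1, 0, -1.63, -0.19, 0, 1, 0, -2.04, -0.2, 0, 1])

```text
t: 34.42
tcp_pos: [0.4495, -0.1738, 0.203]
tool_rot: [3.137, -0.004, -0.029]
wrist_force: [3.5, -6.7, -3.0]
gripper_width: 0.132
```

send_rows(motion=[0, -0.41, 0.01, 0, 1, 0, -0.82, 0.03, 0, 1, 0, -1.23, 0.07, 0, 1, 0, -1.63, 0.13, 0, 1, 0, -2.04, 0.2, 0, 1])

```text
t: 34.83
tcp_pos: [0.4502, -0.1541, 0.2018]
tool_rot: [3.136, -0.004, -0.03]
wrist_force: [1.2, -7.4, 1.2]
gripper_width: 0.132
```

send_rows(motion=[0, -0.4, 0.09, 0, 1, 0, -0.8, 0.19, 0, 1, 0, -1.19, 0.3, 0, 1, 0, -1.58, 0.43, 0, 1, 0, -1.96, 0.58, 0, 1])

```text
t: 35.25
tcp_pos: [0.451, -0.1343, 0.1965]
tool_rot: [3.137, -0.004, -0.03]
wrist_force: [0.6, -7.5, 7.3]
gripper_width: 0.136
```

send_rows(motion=[0, -0.38, 0.16, 0, 1, 0, -0.75, 0.34, 0, 1, 0, -1.11, 0.52, 0, 1, 0, -1.47, 0.73, 0, 1, 0, -1.81, 0.94, 0, 1])

```text
t: 35.67
tcp_pos: [0.4517, -0.1154, 0.1874]
tool_rot: [3.139, -0.004, -0.029]
wrist_force: [-1.1, -4.4, 7.9]
gripper_width: 0.134
```

```bash
cat >> d.txt <<'E'
1 177.5 -.1123 .1841 1.1 -9.0
1 177.5 -.1298 .1938 4.6 -4.3
1 177.5 -.1490 .1997 5.4 -2.3
1 177.5 -.1690 .2020 6.9 1.8
1 177.5 -.1894 .2005 7.7 2.7
1 177.5 -.2095 .1950 7.4 4.7
1 177.5 -.2279 .1861 5.8 4.8
1 177.5 -.2446 .1736 5.6 8.6
-1 177.5 -.2303 .1851 -4.2 -3.9
-1 177.5 -.2121 .1947 -5.1 -4.6
-1 177.5 -.1932 .2006 -6.2 -4.3
-1 177.5 -.1738 .2030 -6.7 -3.0
-1 177.5 -.1541 .2018 -7.4 1.2
-1 177.5 -.1343 .1965 -7.5 7.3
-1 177.5 -.1154 .1874 -4.4 7.9
E
python3 fit.py|tail -24; tail -15 d.txt > e.txt; cp d.txt all.txt; cp e.txt d.txt; echo only3; python3 fit.py | tail -8
python3 - <<'E'
from plant import r
s=r.read_state();print(s["tcp_pos"],s["joint_pos"])
E
```

```text
[ -2.28 105.68   1.     0.72]
 [  8.85 105.35   1.     0.85]
 [ 20.22 105.08   1.     0.9 ]
 [ 31.39 105.08   1.     0.78]
 [ 42.78 105.18   1.     1.05]
 [ 32.79 105.51  -1.    -0.6 ]
 [ 21.6  105.72  -1.    -0.68]
 [ 10.87 106.1   -1.    -0.73]
 [  0.32 106.6   -1.    -0.72]
 [-10.28 107.12  -1.    -0.8 ]
 [-21.25 107.4   -1.    -1.03]
 [-32.44 107.82  -1.    -0.86]]
None 0.08562700027765296 0.7668842962275153 4.688347829496957 -0.2584099633473799 [-0.    0.03  0.05 -0.07  0.09  0.08 -0.05 -0.09  0.05 -0.05 -0.09  0.01
  0.01  0.05  0.03  0.07 -0.01  0.12  0.02  0.05 -0.07  0.06 -0.04 -0.08
 -0.02  0.04  0.1   0.05 -0.03 -0.03  0.13 -0.1  -0.02  0.02  0.02 -0.04
 -0.    0.18 -0.04]
None 0.08562700027765296 0.7668842962056621 184.68834785583465 0.2584099632646987 
None 0.085627000277653 0.7668842962001252 184.688347849504 0.2584099632308513 
0.27 1.4883759702391794 0.6600537733876135 345.9134904969029 0.27 [-0.45 -0.33 -0.22 -0.24  0.02  0.12  0.09  0.12  0.41  0.22  0.08  0.08
 -0.01 -0.07 -0.18 -0.21  0.27  0.46  0.41  0.46  0.34  0.46  0.32  0.23
  0.23  0.2   0.18  0.03 -0.15 -0
[... 271 characters left out ...]
3019722358454829 [-0.06 -0.    0.07  0.02 -0.04 -0.04  0.13 -0.08 -0.02  0.01  0.01 -0.06
 -0.03  0.15 -0.08]
None 0.035342209379760334 0.7658517405657566 180.2875416551402 0.3019722361521976 
None 0.03534220937976035 0.7658517405611666 180.28754163623128 0.30197223651319893 
0.27 0.41380324570486837 0.7813630704102876 1.5323910244106878 0.27 [ 0.29  0.26  0.23  0.08 -0.1  -0.21 -0.14 -0.45 -0.33 -0.2  -0.1  -0.06
  0.07  0.36  0.22]
0.27 0.03652491979962908 0.7667125543298291 180.24579978908972 0.27 
0.27 0.41380324569702676 0.7813630535336392 1.5323514706770611 0.27 
[ 0.45168182 -0.11540121  0.18738793] [-0.57879551  0.04289691  0.76647571  2.08193745 -0.03198432  1.02480827
  0.1744736 ]
```

All data gives φ ≈ −2° (stage 1 alone −6°, stage 3 alone +2°). Moving there.

send_rows(motion=[0, 0.98, -0.55, 0, 1, 0, 2.01, -0.98, 0, 1, 0, 3.08, -1.31, 0, 1, 0, 4.18, -1.52, 0, 1, 0, 5.3, -1.62, 0, 1])

```text
t: 36.08
tcp_pos: [0.4498, -0.1601, 0.2022]
tool_rot: [-3.132, -0.001, -0.026]
wrist_force: [0.3, 6.8, 3.8]
gripper_width: 0.138
```

send_rows(motion=[0, 0, 0, 0, 1, 0, 0, 0, 0, 1, 0, 0, 0, 0, 1])

```text
t: 36.33
tcp_pos: [0.4498, -0.1639, 0.2024]
tool_rot: [-3.138, -0.002, -0.028]
wrist_force: [-0.1, 3.0, 6.0]
gripper_width: 0.134
```

send_rows(motion=[0, 0.3, 0, 0, 1, 0, 0.6, 0, 0, 1, 0, 0.6, 0, 0, 1, 0, 0.6, 0, 0, 1], squeeze=40)

```text
t: 36.67
tcp_pos: [0.4496, -0.1673, 0.2025]
tool_rot: [-3.134, -0.001, -0.027]
wrist_force: [-0.8, 6.5, 9.8]
gripper_width: 0.136
```

Run:
```python
from plant import r, vision
import cv2,numpy as np
s=r.read_state();t=s["tcp_pos"];print(t,s["wrist_force"],s["qd"].round(3),np.degrees(np.arctan2(-(t[1]+.1732),t[2]+.0386-.135)),s["gripper_width"])
a=vision.get_image("scene")
cv2.imwrite("pics/h7.png",cv2.resize(a[120:345,170:470],(800,600),interpolation=cv2.INTER_CUBIC))
```

```text
[ 0.44958603 -0.16729141  0.20251109] [-0.79853173  6.48090416  9.75284433] [ 0.    -0.002  0.001  0.002  0.002 -0.001 -0.001] -3.1871156264235116 0.13595696003843244
```

View pics/h7.png

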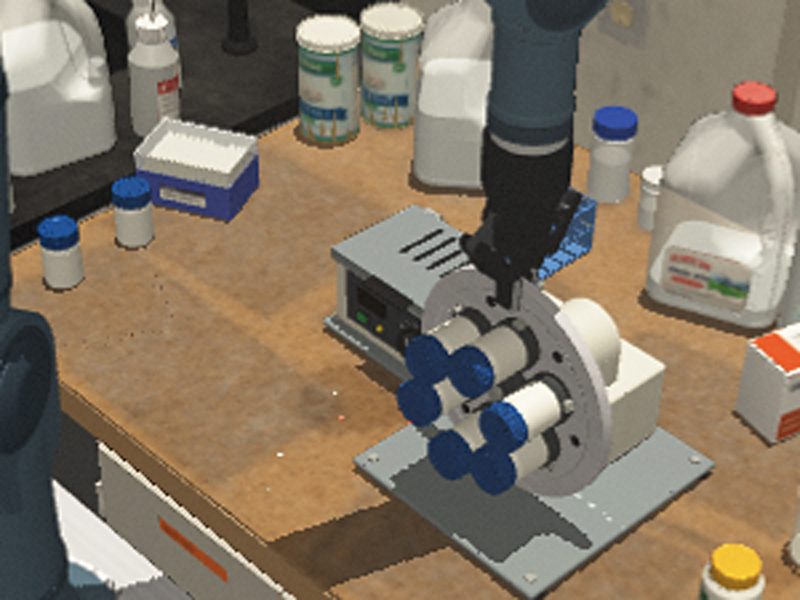

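The cover is flat, the gripper is on the rim at the top (crop 510,290) and the spare jars and tip box are undisturbed. φ = −3°, at rest, so I'm handing in.

Run:
```python
from plant import workorder
print(workorder.hand_in())
```

```text
the job is handed in; nothing more can be done
None
```

The cover is shut, and the gripper is still holding the top of the wheel with the heavy side down to within a few degrees. I handed the job in at about 37 s of the 72 s allowed.

- **Cover:** I pressed it down gently to a firm stop of about 17 N before touching the wheel. The stop was at a height of 0.108 m, which matches the shut height, and the picture shows it flat with no gap.
- **Heavy side:** I turned the wheel through about 270°, regripping twice and going both ways over two of the three stretches. The fit gave a weight effect of 0.26 N m, against about 0.27 stated. It put the heavy side straight down with the grip about 2° left of the top.
- **Final pose:** The grip stands about 3° left of the top, at rest, with a 40 N squeeze and about 12 N at the wrist. The highest wrist force I read at any point was about 18 N, though readings come only at the end of each move. The last picture shows the spare jars and tip box undisturbed; the things to the right were mostly out of that view, but nothing moved near them.

Two checks disagreed:
- **Fingertip height:** The fingertips stood about 28 mm higher than the stated tool frame implies. I corrected for this by touching the top of the rim.
- **Heavy-side angle:** The first stretch alone gave −6° and the last stretch alone +2°. I used the combined −2°, so expect an error of roughly ±5°.

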